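# Roll the incense tin into its vee rest and clamp it

### The arm

A 6-joint arm with a two-finger parallel gripper is mounted at the origin on the work surface. World frame = base frame: x ahead of the robot, y to its left, z up, the work surface at z = 0. Lengths are in m, angles in rad, forces in N, time in s.
With the tool pointing down it reaches from about 0.35 to 0.975 m from the base axis. Payload 4.9 kg.
Tool frame: the origin (TCP) lies at the very end of the fingers, on their centre line; the grasp point (between the pads) lies 19 mm behind it; x points along the fingers, y is the direction in which the jaws open and shut, and the axes are right-handed (so a half turn about x gives the same grasp; the last joint's range is limited). The gripper opens to 85 mm and grips with 20 to 120 N. Pads are 22 mm wide; open, the fingers measure 114 mm over their backs; the gripper's body (76 mm by 85 mm) begins 54 mm behind the grasp point. The pads swing forward as they close: fully open they stand 13 mm farther back than shut.
Start: joints at [-0.119, 0.053, 1.613, -0, 1.476, -0.119], TCP at [0.625, 0, 0.231] pointing down, gripper open.
Joint ranges: [-3.01, 3.01], [-1.01, 2.22], [0.06, 2.58], [-1.02, 4.17], [0.09, 2.62], [-3.14, 3.14]. Speed limits (rad/s): [2.57, 2.57, 3.14, 3.14, 3.14, 3.14].

### API

Orientations are given as a unit quaternion [w, x, y, z].
In Python, from plant import manip gives the robot as it stands.
- The arm moves only by the tool play_rows, never from a script. Its argument "plan" is a list of rows, each a list of 5 numbers: the shift along the tool's x, y, z in mm, then the turn about the tool's x in rad, then the closure, from -1 (fully open) to 1 (shut). A call has 1 to 8 rows; each row is the pose to reach, as a shift and turn from the pose commanded when the call began, along the tool's axes at that moment; what a row does not reach only later rows make up. A row lasts 1/8 s, in which the tool goes at most 62.5 mm and 10.7 degrees, less where a joint would pass 70% of its speed; a pose out of reach is approached as far as the arm can. A call with a gripper value outside its range is refused whole. The fingers move at their own pace and stop on an object; the grip force is fixed at half the most. Time passes only in rows, so rows that repeat a pose let the fingers close. It gives the time, the measured TCP pose, the force and the opening at its end, in the units of the state.
- manip.state(): the state, without advancing time (a new reading comes with each control period).
- manip.grab_frame(name): name is "scene" or "side" or "wrist"; returns a dict with "img" (480x640x3 uint8, red, green, blue), "range_z" (480x640 float32, m along the optical axis (not along the pixel's ray), 0 where there is no reading), "fx", "fy", "cx", "cy" (pixels), "origin" and "rotation" of the camera in the world. Camera axes: x right, y up, looking along -z (the intrinsics and any distortion apply to the point x, -y, -z); pixel columns grow to the right and rows downward; lengths in m; the calibration is good to about 2 mm. A picture is of the moment at which its call begins.
- manip.job_done(): hands the job in, once; it reports no verdict.
The state is a dict: "time": time; "joint_pos": joint angles; "joint_vel": joint speeds; "joint_efforts": joint torques, N m; "tool_pos": TCP position; "tool_rot": TCP orientation; "contact_force": force on the tool from outside, world axes, zero at the start; "ft_torque": the same for the moment, N m; "gripper_width": opening from 0.0 (shut) to 1.0 (fully open).
Only numpy, scipy, OpenCV 4.12 (cv2) and the standard library are available. Lean on these libraries where they do the work, as an engineer would, in place of code of your own. Each camera call takes 0.05 s, during which the arm holds its last target. There are 200 camera calls.

### The job

Roll the lying round tin up the ramp of its teak rest, without lifting it off the rest, until it drops into the vee, and take the hand away so that it settles in the middle by itself. Then push the brass-knobbed plunger down until its sprung pad holds the tin snugly, with about 7 newtons, without denting the tin, and leave it clamped with the hand clear. Leave the things standing round the rest where they are.

Things in the scene. Friction and masses are not known exactly. Their poses are not given: they have to be found in the camera images.
- stand: Fixed dark teak rest, 200 mm long (x), 172 mm wide (y): a ramp leading up to a vee. Origin on the table directly under the bottom of the vee; x points from the low end of the ramp to the vee, y along the vee, z up. The bottom of the 90 degree vee is 21 mm above the table; its far side reaches 65 mm height at x = 44 mm. 46 mm high teak blocks stand at x = 0, y = -73 and +73 mm.
- crest (a point): Middle of the crest between ramp and vee: x = -24 mm, 45 mm high in the rest's frame. The straight, 120 mm wide ramp climbs to it from x = -150 mm, 36 mm high, where a lip standing 8 mm above the ramp and ending at x = -142 mm keeps the tin from rolling off. The tin drops into the vee by itself once its axis has passed the crest; on the ramp, left alone, it rolls back to the lip.
- crossbar (a point): Middle of the top of a fixed teak crossbar over the vee, parallel to it: 170 mm long (y), 20 mm wide (x), 10 mm thick, on two 12 mm brass posts at y = -73 and +73 mm. Its top is 146 to 149 mm above the table, set differently each time. A hand pushing the tin to the crest must stay on the ramp side of it.
- vee_seat (a point): The point on the middle line of the vee where the middle of the tin's axis comes to lie once seated: 63.4 mm above the table at x = y = 0 of the rest. Axes as the rest's.
- tin: Closed round tin with ribbed twist cap, bright metal, 60 mm diameter, 100 mm long, 0.2 to 0.4 kg. Origin at the middle of its axis; y runs to the cap, x and z turn as it rolls. It starts against the lip, axis along the vee, middle at x = -123 mm, 68 mm high in the rest's frame, up to 12 mm off centre in y. The hand may push it with 15 N at most; a pad force above 12 N dents it.
- plunger: Vertical plunger through the crossbar, 0 to 5 mm down at the start, 40 mm travel; pushing it down takes a steady 8 N or so (dry friction); it stays where it is left. Origin on its axis 82 mm below the knob's top. Its cork pad (26 x 30 x 8 mm) is screwed on at a height that differs each time: underside 72 to 82 mm below the knob's top. The pad meets the seated tin after a travel of 22 to 36 mm from fully up, 17 to 36 from the start.
- knob_top (a point): Centre of the flat top of the plunger's brass knob (32 mm diameter, 12 mm thick), 193 to 201 mm above the table at the start, over the middle of the vee. Pad spring: 10 N per mm. Once the pad meets the tin, the push needed on the knob rises above those 8 N by nearly 10 N per mm; the pad keeps that extra force on the tin after the knob is let go. 4 to 12 N on the tin is wanted.
- buddha_head: Bystander: white porcelain Buddha head, 125 mm tall, 72 mm wide, on a small black foot, to the right of the vee. Origin under its foot.
- incense_bowl: Bystander: celadon bowl, 100 mm across, 55 mm high, to the left of the vee. Origin under its foot.
- tea_cup: Bystander: white cup, 60 mm across, 50 mm high, to the left of the ramp. Origin under its foot.
- lighter: Bystander: chrome push-button lighter lying flat, 58 x 36 x 12 mm, to the right of the ramp. Origin at the centre of its underside.
- tealight_cup: Bystander: amber glass tea-light cup, 52 mm across, 28 mm high, right of the low end of the ramp. Origin under its foot.
Not all that is in view belongs to the job. What is shaped like the tin but pink or purple is not meant.

How it is judged:
On the way:
1. the tin lies centred in the vee, at rest, with neither hand nor pad touching it (x of tin in the frame of vee_seat between -0.003 and 0.003 m and z of tin in the frame of vee_seat between -0.003 and 0.003 m and y of tin in the frame of vee_seat between -0.022 and 0.022 m and angle between the y axis of tin and the y axis of stand, either way round below 0.06 rad and linear speed of tin below 0.02 m/s and contact force between each of the arm, the fingers, plunger and tin below 0.2 N), for 0.3 s.
At the end, for the whole second after the job is handed in: The tin lies at rest in the vee, its middle within 3 mm of the seat across the vee and in height and within 22 mm along it, its axis within 0.06 rad of the vee's, and the pad holds it with 4 to 12 N with the robot clear (x of tin in the frame of vee_seat between -0.003 and 0.003 m and z of tin in the frame of vee_seat between -0.003 and 0.003 m and y of tin in the frame of vee_seat between -0.022 and 0.022 m and angle between the y axis of tin and the y axis of stand, either way round below 0.06 rad and linear speed of tin below 0.02 m/s and contact force between plunger and tin between 4 and 12 N); the robot touches nothing.
It fails at once if the hand pushes the tin with more than 15 N (contact force between any of the fingers, the arm and tin above 15 N).
It fails at once if the pad presses the tin with more than 12 N (dent) (contact force between plunger and tin above 12 N).
It fails at once if the pad is brought onto the tin while the hand still touches the tin (contact force between plunger and tin above 0.5 N and contact force between any of the fingers, the arm and tin above 0.5 N).
It fails at once if the tin is lifted off the rest (z of tin in the frame of stand above 0.088 m).
It fails at once if a thing standing round about (head, bowl, white cup, tea-light cup, lighter) is moved by more than 15 mm (distance of any of buddha_head, incense_bowl, tea_cup, lighter, tealight_cup from where it was at the start of the episode above 0.015 m).
It also fails if it takes over 64 s, if anything falls off the work surface, if the arm or the gripper's body presses on something with over 40 N, if the wrist force passes 120 N, or if a joint passes its speed limit or range.

## Working session

There is one attempt and no reset: what is moved stays moved. The work goes in short steps, Python scripts to look and compute and a tool call to move; the robot and the scene stay as the last step left them, time stands still between calls to the robot, and variables do not carry over. Pictures are saved under pics/ and viewed, about 8 in all and at most 12, crops included, and the job is handed in when it is done.

Besides the shell and the picture viewer there is one more tool, called after "Call:" by a JSON object that holds its "op" and its "data". play_rows: Moves the arm, as the interface text tells. Its arguments: {"type":"object","properties":{"plan":{"type":"array"}},"required":["plan"]}

```bash
mkdir -p pics
cat > h.py <<'E'
import numpy as np, cv2
from plant import manip
def grab(n):
    f=manip.grab_frame(n); f['P']=pts(f); return f
def pts(f):
    v,u=np.mgrid[0:480,0:640]; z=f['range_z']
    c=np.stack([(u-f['cx'])/f['fx']*z,-(v-f['cy'])/f['fy']*z,-z],-1)
    return c@np.array(f['rotation']).T+np.array(f['origin'])
def save(f,n): cv2.imwrite('pics/'+n,f['img'][:,:,::-1])
E
python3 - <<'E'
from h import *
a=grab('scene');b=grab('side')
np.savez('s0.npz',a=a['P'],b=b['P'],za=a['range_z'],zb=b['range_z'],ia=a['img'],ib=b['img'])
cv2.imwrite('pics/a.png',a['img'][:,:,::-1]);cv2.imwrite('pics/b.png',b['img'][:,:,::-1])
for f in(a,b): print(f['origin'],f['rotation'],f['fx'],f['cx'],f['cy'],[k for k in f])
print(manip.state())
E
```

```text
Traceback (most recent call last):
  File "h.py", line 4, in grab
    f=manip.grab_frame(n); f['P']=pts(f); return f
                                  ~~~^^^
  File "h.py", line 8, in pts
    return c@np.array(f['rotation']).T+np.array(f['origin'])
           ~^~~~~~~~~~~~~~~~~~~~~~~~~~
ValueError: matmul: Input operand 1 has a mismatch in its core dimension 0, with gufunc signature (n?,k),(k,m?)->(n?,m?) (size 4 is different from 3)
```

Rotation is a quaternion (w first).

```bash
cat > h.py <<'E'
import numpy as np, cv2
from scipy.spatial.transform import Rotation as R
from plant import manip
def rot(q): return R.from_quat(np.roll(q,-1)).as_matrix()
def pts(f):
    v,u=np.mgrid[0:480,0:640]; z=f['range_z']
    c=np.stack([(u-f['cx'])/f['fx']*z,-(v-f['cy'])/f['fy']*z,-z],-1)
    return c@rot(f['rotation']).T+np.array(f['origin'])
def grab(n):
    f=manip.grab_frame(n); f['P']=pts(f); return f
def save(f,n): cv2.imwrite('pics/'+n,f['img'][:,:,::-1])
E
python3 - <<'E'
from h import *
a=grab('scene');b=grab('side')
np.savez('s0.npz',a=a['P'],b=b['P'],za=a['range_z'],zb=b['range_z'],ia=a['img'],ib=b['img'])
save(a,'a.png');save(b,'b.png')
for f in(a,b): print({k:f[k] for k in f if k not in('img','P','range_z')})
print(manip.state())
E
```

```text
{'fx': 509.0055079043556, 'fy': 509.0055079043556, 'cx': 321.08219849619655, 'cy': 233.9708375319859, 'origin': array([ 0.95791838, -0.2796224 ,  0.87865725]), 'rotation': array([0.86756222, 0.2592194 , 0.1243614 , 0.40580209])}
{'fx': 576.7578429293021, 'fy': 576.7578429293021, 'cx': 331.41415575041617, 'cy': 229.97441228014162, 'origin': array([ 0.34229864, -0.67157117,  0.84408873]), 'rotation': array([ 0.91206783,  0.38017358, -0.06294141, -0.14013813])}
{'time': 0.15, 'joint_pos': array([-1.18998443e-01,  5.32075399e-02,  1.61397813e+00,  2.30549376e-05,
        1.47595164e+00, -1.18996692e-01]), 'joint_vel': array([ 0.00086304, -0.00134432, -0.00488312, -0.00068037, -0.00017863,
       -0.00010649]), 'joint_efforts': array([ 5.10442842e-04, -3.94241810e+01, -3.70721948e+01, -1.15854355e-04,
        4.61802789e-03,  5.00508997e-05]), 'tool_pos': array([6.24528278e-01, 6.42502269e-05, 2.30344253e-01]), 'tool_rot': array([ 0.49956457,  0.49966963,  0.50043316, -0.50033205]), 'contact_force': array([-0.78087026, -0.21849002, -0.29974426]), 'ft_torque': array([0.01194123, 0.00768207, 0.02337071]), 'gripper_width': 0.9972840712123945}
```

View pics/a.png

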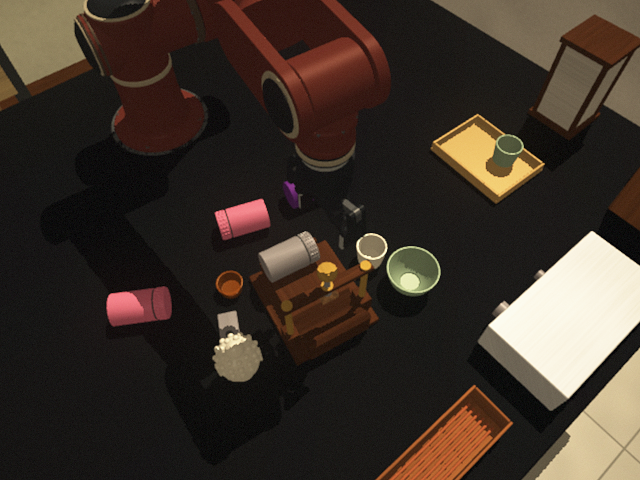

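View pics/b.png

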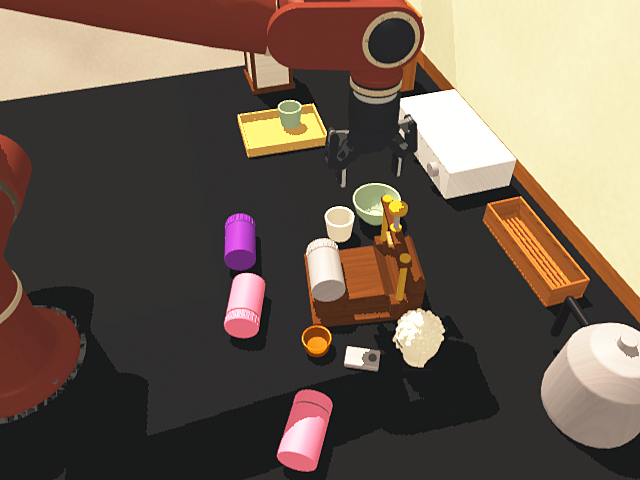

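Both views show the bright tin against the lip (scene 289,257; side 325,270), the knob (scene 327,268; side 398,207), and the crossbar between the posts. Next I'll take positions from the depth data.

Run:
```python
from h import *
d=np.load('s0.npz')
for n,box,kn,tn in(('a',(200,400,190,380),(327,268),(289,257)),('b',(290,460,180,380),(398,207),(325,270))):
    P=d[n];I=d['i'+n];z=d['z'+n]
    hsv=cv2.cvtColor(I,cv2.COLOR_RGB2HSV)
    m=np.zeros(z.shape,bool);m[box[2]:box[3],box[0]:box[1]]=1;m&=z>0
    H,S,V=[hsv[...,i].astype(int) for i in range(3)]
    print(n,'table z',np.median(P[m&(P[...,2]<.01)][:,2]), 'knob',P[kn[1],kn[0]],'tin',P[tn[1],tn[0]],hsv[kn[1],kn[0]],hsv[tn[1],tn[0]])
    K=P[kn[1],kn[0]]
    near=m&(np.hypot(P[...,0]-K[0],P[...,1]-K[1])<.12)
    q=P[near&(P[...,2]>.17)]; print('high pts',len(q),q.min(0),q.max(0),np.median(q,0),np.percentile(q[:,2],[50,75,90]))
    top=q[q[:,2]>np.percentile(q[:,2],90)-.006]; print(' knobtop mid',(top.min(0)+top.max(0))/2,len(top))
    q=P[near&(P[...,2]>.138)&(P[...,2]<.153)]; print('bar',len(q),np.percentile(q[:,2],[10,50,90]))
    c=q[:,:2]; r=cv2.minAreaRect(c.astype(np.float32)*1000); print(' rect',r)
    t=P[tn[1],tn[0]]
    tm=m&(S<60)&(np.hypot(P[...,0]-t[0],P[...,1]-t[1])<.075)&(P[...,2]>.06)&(P[...,2]<.105)
    k=cv2.connectedComponents(tm.astype(np.uint8))[1]; tm=k==k[tn[1],tn[0]]
    q=P[tm];print('tin',len(q),q.min(0),q.max(0),cv2.minAreaRect(q[:,:2].astype(np.float32)*1000))
```

```text
a table z 0.0008767239613884925 knob [ 0.66487725 -0.02869843  0.19933283] tin [ 0.55936323 -0.02809086  0.09597509] [ 20 182 225] [ 16  61 158]
high pts 2343 [ 0.56821899 -0.04620752  0.17015575] [0.69916052 0.01397123 0.37664117] [ 0.66629029 -0.00949351  0.31553583] [0.31553583 0.34311108 0.35675541]
 knobtop mid [ 0.64551531 -0.01324609  0.36375242] 270
bar 1179 [0.14521101 0.14876175 0.15131692]
 rect ((668.0443115234375, -30.855064392089844), (169.92701721191406, 21.149076461791992), 79.8246078491211)
tin 306766 [-1.32900351 -0.59578171 -0.76406449] [1.37239013 1.26557889 0.87865725] ((34.7275390625, 431.63092041015625), (1854.2572021484375, 2592.01123046875), 80.18916320800781)
b table z 0.0015429799108455655 knob [ 0.66799688 -0.0314148   0.19801787] tin [ 0.53678275 -0.04497889  0.09879214] [ 28 196 255] [ 19  16 254]
high pts 331 [ 0.56913209 -0.04710551  0.17160804] [ 0.68340852 -0.00215569  0.26104691] [ 0.66515937 -0.03206659  0.19939004] [0.19939004 0.20075875 0.25361101]
 knobtop mid [ 0.57604519 -0.00660333  0.25450808] 50
bar 674 [0.1456257  0.14937208 0.15181908]
 rect ((667.8690795898438, -30.854354858398438), (172.1259765625, 21.08597755432129), 80.37925720214844)
tin 1681 [ 0.50795611 -0.0721379   0.06004706] [0.57811987 0.02980643 0.10156233] ((543.5225830078125, -20.81378173828125), (99.24315643310547, 57.7241096496582), 80.02180480957031)
```

```bash
cat >> h.py <<'E'
C=np.array([.668,-.0309]); ang=np.deg2rad(-9.9); ex=np.array([np.cos(ang),np.sin(ang)]); ey=np.array([-ex[1],ex[0]])
def stand(P):
    d=P[...,:2]-C; return np.stack([d@ex,d@ey,P[...,2]],-1)*1000
E
python3 - <<'E'
from h import *
d=np.load('s0.npz')
for n in 'ab':
    S=stand(d[n]);hsv=cv2.cvtColor(d['i'+n],cv2.COLOR_RGB2HSV);z=d['z'+n]>0
    S[~z]=9e3
    m=(abs(S[...,0])<24)&(abs(S[...,2]-46)<3)&(abs(S[...,1])<90)
    y=S[m]
    for s in(1,-1):
        q=y[y[:,1]*s>40]; 
        if len(q):print(n,'block',s,len(q),np.percentile(q[:,0],[2,98]).round(),np.percentile(q[:,1],[2,98]).round())
    # knob
    m=(np.hypot(S[...,0],S[...,1])<25)&(S[...,2]>188)&(S[...,2]<206); q=S[m]
    print('knob',len(q),q.mean(0).round(1),q.min(0).round(),q.max(0).round(),np.percentile(q[:,2],[25,50,75]).round(1))
    m=(S[...,0]>-165)&(S[...,0]<-80)&(abs(S[...,1])<75)&(S[...,2]>65)&(S[...,2]<102);q=S[m];print('tin',q.min(0).round(),q.max(0).round(),np.percentile(q[:,1],[1,99]).round())
    # bystander blobs around
    m=((S[...,2]>7)&(S[...,2]<135)&(abs(S[...,0]+50)<170)&(abs(S[...,1])<200)&(abs(S[...,1])>62)).astype(np.uint8)
    nn,l,st,c=cv2.connectedComponentsWithStats(m)
    for i in range(1,nn):
        if st[i,4]>150:
            q=S[l==i];print(' blob',c[i].round(),st[i,4],np.percentile(q,1,axis=0).round(),np.percentile(q,99,axis=0).round())
E
```

```text
a block 1 179 [-23.  23.] [43. 84.]
a block -1 197 [-23.  22.] [-84. -44.]
knob 338 [  1.   -0.7 198.3] [-16. -15. 190.] [ 15.  15. 202.] [197.8 198.7 199.6]
tin [-153.  -59.   65.] [-94.  42. 102.] [-58.  40.]
 blob [372. 248.] 670 [-103.  116.    7.] [-48. 171.  53.]
 blob [332. 255.] 288 [-154.   70.    9.] [-74.  87.  17.]
 blob [404. 273.] 1004 [-41. 133.   7.] [ 55. 200.  58.]
 blob [229. 282.] 415 [-178. -147.    7.] [-129.  -99.   32.]
 blob [280. 319.] 1381 [-153.  -85.    9.] [ 43. -62. 121.]
 blob [364. 297.] 529 [-45.  62.   9.] [ 45.  86. 125.]
 blob [238. 352.] 2349 [-106. -199.    9.] [  42. -137.  125.]
b block 1 102 [-23.   6.] [45. 84.]
b block -1 193 [-24.  23.] [-85. -43.]
knob 256 [ -0.5  -2.3 198.5] [-15. -17. 189.] [ 15.  17. 204.] [197.8 199.2 200.1]
tin [-154.  -61.   65.] [-94.  43. 102.] [-59.  40.]
 blob [374. 223.] 646 [-39.  62.   8.] [ 23. 200. 118.]
 blob [339. 222.] 799 [-102.  115.    8.] [-48. 172.  54.]
 blob [386. 326.] 4108 [-172. -199.    7.] [ 40. -63. 126.]
 blob [362. 357.] 673 [-110. -183.    8.] [ -51. -139.   18.]
```

Run:
```python
from h import *
d=np.load('s0.npz')
for n in 'ab':
    S=stand(d[n]);S[d['z'+n]<=0]=9e3
    for s in(1,-1):
        m=(abs(S[...,0])<14)&(abs(S[...,2]-46)<2.5)&(S[...,1]*s>45)&(S[...,1]*s<90)
        q=S[m]; print(n,s,len(q),np.percentile(q[:,1],[0,5,50,95,100]).round(1), np.percentile(q[:,0],[5,95]).round(1))
    m=(abs(S[...,1])<95)&(abs(S[...,0])<14)&(S[...,2]<60)&(abs(S[...,1])>50)
    q=S[m]; 
    for lo in range(-90,91,4):
        k=q[(q[:,1]>=lo)&(q[:,1]<lo+4)]
        if len(k):print(lo,len(k),np.percentile(k[:,2],[5,50,95]).round(),end=';')
    print()
    for e in (-1,1):
        t=S[(S[...,0]>-150)&(S[...,0]<-95)&(S[...,2]>72)&(S[...,2]<102)&(abs(S[...,1])<75)]
        for lo,hi in((-140,-128),(-128,-118),(-118,-108)):
            k=t[(t[:,0]>lo)&(t[:,0]<hi)]; print('tin end',lo,(k[:,1].max() if e>0 else k[:,1].min()).round(1),end=' ')
    print()
```

```text
a 1 101 [60.8 61.9 68.4 83.4 85. ] [-11.7  13.1]
a -1 122 [-84.5 -83.9 -77.4 -61.7 -60.6] [-11.3  13.1]
-90 34 [-1.  1.  3.];-86 81 [ 1. 28. 47.];-82 38 [45. 46. 50.];-78 28 [46. 48. 55.];-74 18 [41. 48. 57.];-70 18 [45. 48. 50.];-66 24 [45. 47. 49.];-62 14 [29. 46. 47.];-58 29 [23. 29. 36.];-54 34 [22. 28. 36.];50 31 [23. 28. 35.];54 28 [21. 29. 36.];58 58 [23. 33. 46.];62 44 [31. 46. 48.];66 38 [45. 48. 57.];70 17 [46. 47. 57.];74 19 [44. 48. 54.];78 13 [45. 47. 49.];82 11 [44. 47. 49.];86 1 [41. 41. 41.];90 6 [-2.  1.  2.];
tin end -140 -58.4 tin end -128 -58.7 tin end -118 -58.3 tin end -140 41.4 tin end -128 41.8 tin end -118 41.0 
b 1 70 [59.9 61.3 68.  83.6 87.2] [-13.3   5.7]
b -1 108 [-85.5 -84.4 -76.5 -63.1 -60.3] [-12.3  12.8]
-90 16 [-1.  2. 30.];-86 212 [ 4. 28. 47.];-82 54 [ 9. 46. 54.];-78 42 [46. 48. 59.];-74 22 [46. 49. 59.];-70 18 [45. 47. 50.];-66 15 [47. 48. 49.];-62 5 [47. 47. 48.];-54 1 [35. 35. 35.];50 23 [23. 30. 36.];54 21 [23. 30. 37.];58 39 [25. 33. 47.];62 79 [26. 38. 49.];66 24 [44. 48. 58.];70 24 [46. 49. 58.];74 9 [46. 47. 53.];78 8 [46. 48. 49.];82 7 [47. 47. 50.];86 1 [45. 45. 45.];
tin end -140 -61.1 tin end -128 -59.6 tin end -118 -59.5 tin end -140 43.0 tin end -128 42.3 tin end -118 42.9
```

Call:
{"op": "play_rows", "data": {"plan": [[-20, -20, 20, -0.18, 1], [-20, -40, 40, -0.36, 1], [-20, -60, 60, -0.54, 1], [-20, -80, 80, -0.72, 1], [-20, -94, 103, -0.9, 1], [-20, -94, 103, -1.08, 1], [-20, -94, 103, -1.26, 1], [-20, -94, 103, -1.398, 1]]}}

```text
time: 1.15
tool_pos: [0.5307, -0.1031, 0.2509]
tool_rot: [0.704, 0.059, 0.705, -0.059]
contact_force: [-0.2, 0.4, -0.2]
gripper_width: -0.001
```

```bash
cat >> h.py <<'E'
def where():
    s=manip.state(); r=rot(s['tool_rot']); t=stand(np.array(s['tool_pos'])[None])[0]
    print('t',round(s['time'],2),'stand mm',t.round(1),'yaw err deg',round(np.degrees(np.arctan2(r[1,2],r[0,2])-ang),2),'xaxis',r[:,0].round(3),'F(ex,ey,z)',np.array([s['contact_force'][:2]@ex,s['contact_force'][:2]@ey,s['contact_force'][2]]).round(1),'grip',round(s['gripper_width'],3))
E
python3 -c "
from h import *
where();f=grab('wrist');save(f,'w1.png')"
```

```text
t 1.15 stand mm [-122.9  -94.7  250.9] yaw err deg 0.26 xaxis [-0.001  0.    -1.   ] F(ex,ey,z) [-0.3  0.3 -0.2] grip -0.001
```

View pics/w1.png

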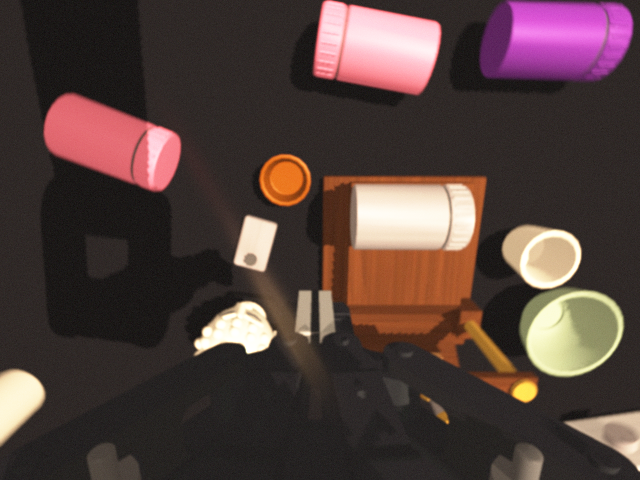

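The picture shows the closed fingers (315,315) beside the tin, whose body spans about (350..475, 215), with the tea-light at (285,180) and the lighter at (256,243) clear of the path. The tin's −y end is only about 2 mm short of the block face, so I'll nudge it towards the centre first.

Call:
{"op": "play_rows", "data": {"plan": [[60, 0, 0, 0, 1], [120, 0, 0, 0, 1], [165, 0, 0, 0, 1], [183, 0, 0, 0, 1], [183, 8, 0, 0, 1], [183, 16, 0, 0, 1], [183, 19, 0, 0, 1], [183, 19, 0, 0, 1]]}}

```text
time: 2.2
tool_pos: [0.5352, -0.0841, 0.0698]
tool_rot: [0.705, 0.061, 0.704, -0.061]
contact_force: [0.3, -0.2, 0.4]
gripper_width: 0.003
```

```bash
cat >> h.py <<'E'
def tin(n='scene',lo=-165,hi=50):
    f=grab(n);S=stand(f['P']);S[f['range_z']<=0]=9e3
    hsv=cv2.cvtColor(f['img'],cv2.COLOR_RGB2HSV)
    m=(hsv[...,1]<75)&(hsv[...,2]>70)&(S[...,0]>lo)&(S[...,0]<hi)&(abs(S[...,1])<85)&(S[...,2]>60)&(S[...,2]<112)
    k,l,st,c=cv2.connectedComponentsWithStats(m.astype(np.uint8)); i=1+st[1:,4].argmax(); q=S[l==i]
    print(n,'tin n',len(q),np.percentile(q,1,axis=0).round(1),np.percentile(q,99,axis=0).round(1),'rect',cv2.minAreaRect(q[:,:2].astype(np.float32)))
    return f
E
python3 -c "
from h import *
where();tin('side');tin('scene')"
```

```text
t 2.2 stand mm [-121.6  -75.3   69.8] yaw err deg 0.04 xaxis [ 0.002 -0.001 -1.   ] F(ex,ey,z) [ 0.3 -0.2  0.4] grip 0.003
side tin n 551 [-153.   -80.2   61.5] [-129.1   34.8   97.8] rect ((-144.40301513671875, -19.88359832763672), (23.743309020996094, 126.56733703613281), 4.87744665145874)
scene tin n 1497 [-145.6  -58.2   62.4] [-94.6  38.9 100.3] rect ((-121.85599517822266, -9.19796371459961), (56.86997604370117, 99.20145416259766), 0.988733172416687)
```

Call:
{"op": "play_rows", "data": {"plan": [[0, 1.5, 0, 0, 1], [0, 3, 0, 0, 1], [0, 4.5, 0, 0, 1], [0, 6, 0, 0, 1], [0, 7, 0, 0, 1], [0, 8, 0, 0, 1], [0, 9, 0, 0, 1], [0, 10, 0, 0, 1]]}}

```text
time: 3.3
tool_pos: [0.536, -0.0744, 0.0684]
tool_rot: [0.705, 0.061, 0.704, -0.061]
contact_force: [0.3, -2.2, 0.5]
gripper_width: 0.001
```

```bash
python3 -c "
from h import *
where();tin('scene')"
```

```text
t 3.3 stand mm [-122.5  -65.5   68.4] yaw err deg -0.0 xaxis [ 0. -0. -1.] F(ex,ey,z) [ 0.7 -2.1  0.5] grip 0.001
scene tin n 1463 [-144.5  -50.4   62.5] [-94.3  46.9 100.5] rect ((-122.72481536865234, -0.8556976318359375), (99.86273193359375, 59.300048828125), 89.02742004394531)
```

Call:
{"op": "play_rows", "data": {"plan": [[0, -12, 0, 0, 1], [-50, -20, 0, 0, 1], [-75, -10, -30, 0, 0], [-75, 25, -62, 0, 0], [-75, 65, -62, 0, 0], [-40, 65, -62, 0, 0], [8, 65, -62, 0, 0], [8, 65, -62, 0, 0]]}}

```text
time: 4.35
tool_pos: [0.4821, 0.0008, 0.0561]
tool_rot: [0.701, 0.061, 0.708, -0.061]
contact_force: [0.6, 0.8, 0.1]
gripper_width: 0.496
```

```bash
python3 -c "
from h import *
where();f=tin('scene');g=tin('side');save(g,'b2.png');f=grab('wrist');save(f,'w2.png')
I=np.hstack([cv2.resize(x['img'],(400,300)) for x in(f,g)]);cv2.imwrite('pics/c2.png',I[:,:,::-1])"
```

```text
t 4.35 stand mm [-188.6   -0.8   56.1] yaw err deg -0.01 xaxis [-0.01   0.002 -1.   ] F(ex,ey,z) [0.4 0.9 0.1] grip 0.496
scene tin n 1728 [-146.9  -50.4   61.8] [-94.3  47.1 100.3] rect ((-122.73561096191406, -0.3223114013671875), (58.166080474853516, 100.76197814941406), 0.06173909455537796)
side tin n 1731 [-152.6  -51.3   62.1] [-96.1  48.6 101. ] rect ((-124.0031967163086, -0.16922378540039062), (104.22006225585938, 58.49759292602539), 89.98925018310547)
```

View pics/c2.png

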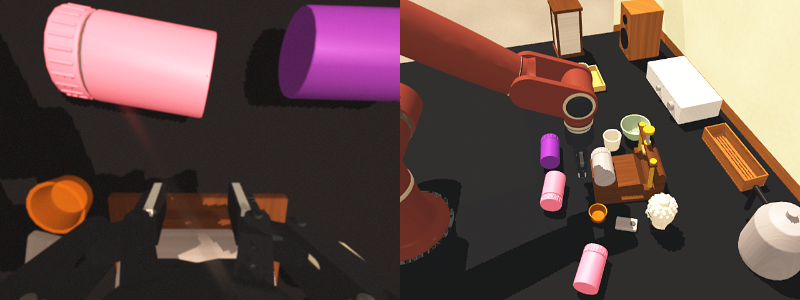

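The left half of the picture shows the fingers half open behind the lip and centred on the tin. The right half shows the bystanders undisturbed. Next is the push.

Call:
{"op": "play_rows", "data": {"plan": [[0, 0, 10, 0, 0], [0, 0, 15, 0, 0], [0, 0, 19, 0, 0], [0, 0, 23, 0, 0], [0, 0, 27, 0, 0], [0, 0, 31, 0, 0], [0, 0, 35, 0, 0], [0, 0, 39, 0, 0]]}}

```text
time: 5.5
tool_pos: [0.5247, -0.0065, 0.0602]
tool_rot: [0.704, 0.061, 0.705, -0.061]
contact_force: [-1.1, 0.1, 1.2]
gripper_width: 0.496
```

```bash
python3 -c "
from h import *
where();f=tin('side')"
```

```text
t 5.5 stand mm [-145.4   -0.6   60.2] yaw err deg -0.0 xaxis [-0.  0. -1.] F(ex,ey,z) [-1.1 -0.1  1.2] grip 0.496
side tin n 1554 [-133.2  -51.4   61.2] [-76.3  47.1 102.3] rect ((-105.32522583007812, -0.8624649047851562), (103.10701751708984, 61.50516128540039), 89.14733123779297)
```

Call:
{"op": "play_rows", "data": {"plan": [[0, 0, 6, 0, 0], [-1, 0, 13, 0, 0], [-1.5, 0, 20, 0, 0], [-2, 0, 27, 0, 0], [-2.5, 0, 34, 0, 0], [-3, 0, 41, 0, 0], [-4, 0, 47, 0, 0], [-4, 0, 52, 0, 0]]}}

```text
time: 6.55
tool_pos: [0.5762, -0.0155, 0.0644]
tool_rot: [0.705, 0.061, 0.704, -0.061]
contact_force: [-0.1, 0.5, 0.2]
gripper_width: 0.502
```

```bash
python3 -c "
from h import *
where();f=tin('side');f=tin('scene')"
```

```text
t 6.55 stand mm [-93.1  -0.6  64.4] yaw err deg -0.0 xaxis [ 0. -0. -1.] F(ex,ey,z) [-0.2  0.5  0.2] grip 0.502
side tin n 1467 [-80.9 -51.4  61.3] [-24.9  47.  106. ] rect ((-53.477203369140625, -0.8983573913574219), (60.164188385009766, 103.62494659423828), 1.323944091796875)
scene tin n 751 [-82.7 -50.5  67.2] [-34.3  25.4 106. ] rect ((-58.672183990478516, -12.237823486328125), (77.29637145996094, 52.285789489746094), 88.11659240722656)
```

Call:
{"op": "play_rows", "data": {"plan": [[0, 0, 4, 0, 0], [0, 0, 8, 0, 0], [-1, 0, 12, 0, 0], [-1, 0, 16, 0, 0], [-1, 0, 20, 0, 0], [-1, 0, 24, 0, 0], [-1, 0, 28, 0, 0], [-1, 0, 30, 0, 0]]}}

```text
time: 7.65
tool_pos: [0.6058, -0.0206, 0.0653]
tool_rot: [0.705, 0.061, 0.704, -0.061]
contact_force: [-0.2, -0.5, -0.1]
gripper_width: 0.501
```

```bash
python3 -c "
from h import *
where();f=tin('side')"
```

```text
t 7.65 stand mm [-63.1  -0.6  65.3] yaw err deg 0.0 xaxis [ 0.001 -0.    -1.   ] F(ex,ey,z) [-0.1 -0.5 -0.1] grip 0.501
side tin n 1209 [-45.5 -51.5  61.6] [  0.5  45.9 107.6] rect ((-22.348896026611328, -1.1567230224609375), (103.55337524414062, 47.825904846191406), 89.611083984375)
```

Call:
{"op": "play_rows", "data": {"plan": [[0, 0, 0, 0, 0], [0, 0, 0, 0, 0], [0, 0, 0, 0, 0]]}}

```text
time: 8.07
tool_pos: [0.6052, -0.0205, 0.0653]
tool_rot: [0.704, 0.061, 0.704, -0.061]
contact_force: [0.2, -0.3, -0.2]
gripper_width: 0.501
```

```bash
python3 -c "
from h import *
where();f=tin('side')"
```

```text
t 8.07 stand mm [-63.7  -0.6  65.3] yaw err deg -0.0 xaxis [ 0. -0. -1.] F(ex,ey,z) [ 0.2 -0.3 -0.2] grip 0.501
side tin n 956 [-29.4 -52.   62.4] [ 2.  46.8 96.4] rect ((-13.387786865234375, -1.9609031677246094), (101.9322738647461, 32.626590728759766), 89.52739715576172)
```

The tin is seated: its rear edge is at −29 mm and its top at about 95 mm. I'll retreat and move above the knob.

Call:
{"op": "play_rows", "data": {"plan": [[0, 0, -20, 0, 0], [-20, 0, -40, 0, 0], [-75, 0, -45, 0, 1], [-130, 0, -45, 0, 1], [-175, 0, -40, 0, 1], [-175, 0, 10, 0, 1], [-175, 0, 63, 0, 1], [-160, 0, 63, 0, 1]]}}

```text
time: 9.12
tool_pos: [0.67, -0.0321, 0.2249]
tool_rot: [0.705, 0.061, 0.704, -0.061]
contact_force: [0.3, -0.1, 0.2]
gripper_width: 0.004
```

```bash
python3 -c "
from h import *
where();f=tin('side');g=tin('scene')
for n,x in(('s',f),('c',g)):
    S=stand(x['P']);m=(np.hypot(S[...,0],S[...,1])<25)&(S[...,2]>188)&(S[...,2]<206);q=S[m];print(n,'knob',len(q),q.mean(0),np.percentile(q[:,2],[25,50,75]))
I=np.hstack([f['img'][130:430,250:600],g['img'][130:430,150:500]]);cv2.imwrite('pics/c3.png',I[:,:,::-1])"
```

```text
t 9.12 stand mm [  2.2  -0.9 224.9] yaw err deg -0.03 xaxis [ 0.001 -0.    -1.   ] F(ex,ey,z) [ 0.3 -0.   0.2] grip 0.004
side tin n 969 [-29.3 -51.8  62. ] [ 2.1 46.8 96.2] rect ((-13.498835563659668, -1.6671905517578125), (101.85932922363281, 32.712860107421875), 89.8330307006836)
scene tin n 1485 [-12.  -51.1  61.8] [29.2 45.5 95.7] rect ((3.4173946380615234, -2.0751419067382812), (98.73133087158203, 53.86747360229492), 89.25523376464844)
s knob 254 [ -0.59209816  -2.3357513  198.5787622 ] [197.59284704 199.31480642 200.33752434]
c knob 272 [  3.46767686  -2.1453713  198.22107647] [197.59211808 198.67440013 199.56060451]
```

View pics/c3.png

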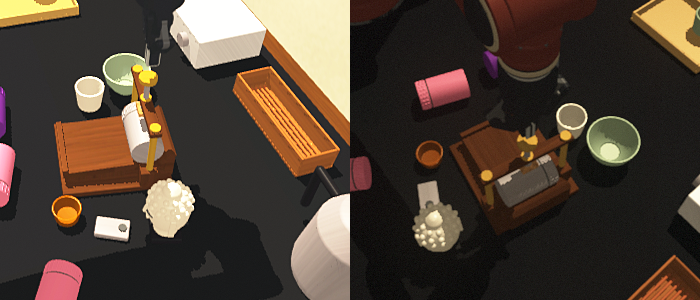

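The picture shows the tin lying in the vee under the bar, with the bystanders in place. The hand is over the knob. Pad contact has to come with the knob top between 165 and 175 mm.

Call:
{"op": "play_rows", "data": {"plan": [[16, 0, -2, 0, 1], [22, 0, -2, 0, 1], [25, 0, -2, 0, 1], [28, 0, -2, 0, 1], [31, 0, -2, 0, 1], [34, 0, -2, 0, 1], [36, 0, -2, 0, 1], [36, 0, -2, 0, 1]]}}

```text
time: 10.22
tool_pos: [0.6654, -0.031, 0.1918]
tool_rot: [0.705, 0.061, 0.704, -0.061]
contact_force: [-3.6, 0.1, 6.1]
gripper_width: -0.003
```

```bash
python3 -c "
from h import *
where()"
```

```text
t 10.22 stand mm [ -2.6  -0.6 191.8] yaw err deg 0.0 xaxis [ 0.001 -0.    -1.   ] F(ex,ey,z) [-3.5 -0.6  6.1] grip -0.003
```

Call:
{"op": "play_rows", "data": {"plan": [[1, 0, 0, 0, 1], [2, 0, 0, 0, 1], [3, 0, 0, 0, 1], [4, 0, 0, 0, 1]]}}

```text
time: 10.72
tool_pos: [0.6654, -0.031, 0.1882]
tool_rot: [0.705, 0.061, 0.704, -0.061]
contact_force: [-6.6, 0.6, 8.9]
gripper_width: -0.002
```

Call:
{"op": "play_rows", "data": {"plan": [[1, 0, 0, 0, 1], [2, 0, 0, 0, 1], [3, 0, 0, 0, 1], [4, 0, 0, 0, 1]]}}

```text
time: 11.22
tool_pos: [0.6654, -0.031, 0.1842]
tool_rot: [0.705, 0.061, 0.704, -0.061]
contact_force: [-6.0, 1.2, 8.9]
gripper_width: -0.001
```

Call:
{"op": "play_rows", "data": {"plan": [[1, 0, 0, 0, 1], [2, 0, 0, 0, 1], [3, 0, 0, 0, 1]]}}

```text
time: 11.6
tool_pos: [0.6654, -0.031, 0.1812]
tool_rot: [0.705, 0.061, 0.704, -0.061]
contact_force: [-6.5, 1.4, 9.2]
gripper_width: 0.005
```

The baseline push is 8.9 N, and there is some sideways friction load. I'll take that off, then go on slowly.

Call:
{"op": "play_rows", "data": {"plan": [[0.5, 0, -1, 0, 1], [1, 0, -2, 0, 1], [2, 0, -2.5, 0, 1], [3, 0, -2.5, 0, 1]]}}

```text
time: 12.1
tool_pos: [0.6652, -0.031, 0.1796]
tool_rot: [0.707, 0.061, 0.702, -0.061]
contact_force: [0.8, 0.3, 8.4]
gripper_width: -0.001
```

Call:
{"op": "play_rows", "data": {"plan": [[0.7, 0, 0, 0, 1], [1.4, 0, 0, 0, 1], [2, 0, 0, 0, 1]]}}

```text
time: 12.48
tool_pos: [0.6652, -0.0309, 0.1776]
tool_rot: [0.707, 0.061, 0.702, -0.061]
contact_force: [-0.1, 0.1, 8.2]
gripper_width: 0.001
```

Call:
{"op": "play_rows", "data": {"plan": [[0.5, 0, 0, 0, 1], [1, 0, 0, 0, 1]]}}

```text
time: 12.72
tool_pos: [0.6652, -0.0309, 0.1766]
tool_rot: [0.707, 0.061, 0.702, -0.061]
contact_force: [0.3, 0.5, 7.9]
gripper_width: 0.002
```

Call:
{"op": "play_rows", "data": {"plan": [[0.5, 0, 0, 0, 1], [1, 0, 0, 0, 1]]}}

```text
time: 12.98
tool_pos: [0.6652, -0.0309, 0.1756]
tool_rot: [0.707, 0.061, 0.702, -0.061]
contact_force: [0.7, -0.2, 7.6]
gripper_width: 0.001
```

Call:
{"op": "play_rows", "data": {"plan": [[0.5, 0, 0, 0, 1], [1, 0, 0, 0, 1]]}}

```text
time: 13.22
tool_pos: [0.6652, -0.031, 0.1746]
tool_rot: [0.707, 0.061, 0.702, -0.061]
contact_force: [-0.2, 0.4, 8.5]
gripper_width: -0.004
```

Call:
{"op": "play_rows", "data": {"plan": [[0.5, 0, 0, 0, 1], [1, 0, 0, 0, 1]]}}

```text
time: 13.48
tool_pos: [0.6653, -0.031, 0.1743]
tool_rot: [0.707, 0.061, 0.702, -0.061]
contact_force: [-1.4, -0.5, 11.7]
gripper_width: 0.001
```

Call:
{"op": "play_rows", "data": {"plan": [[0.5, 0, 0, 0, 1], [1, 0, 0, 0, 1]]}}

```text
time: 13.72
tool_pos: [0.6653, -0.0309, 0.1741]
tool_rot: [0.707, 0.061, 0.702, -0.061]
contact_force: [-3.0, 0.6, 13.8]
gripper_width: -0.004
```

Call:
{"op": "play_rows", "data": {"plan": [[0.3, 0, 0, 0, 1], [0.3, 0, 0, 0, 1], [0.3, 0, 0, 0, 1]]}}

```text
time: 14.1
tool_pos: [0.6653, -0.031, 0.174]
tool_rot: [0.707, 0.061, 0.702, -0.061]
contact_force: [-2.7, -0.1, 13.1]
gripper_width: 0.002
```

Call:
{"op": "play_rows", "data": {"plan": [[0.4, 0, 0, 0, 1], [0.7, 0, 0, 0, 1], [0.7, 0, 0, 0, 1], [0.7, 0, 0, 0, 1]]}}

```text
time: 14.6
tool_pos: [0.6653, -0.031, 0.1738]
tool_rot: [0.707, 0.061, 0.702, -0.061]
contact_force: [-4.1, 1.1, 15.9]
gripper_width: -0.001
```

```bash
python3 -c "
from h import *
where();grab('side');where()"
```

```text
t 14.6 stand mm [ -2.6  -0.5 173.8] yaw err deg 0.01 xaxis [ 0.008 -0.001 -1.   ] F(ex,ey,z) [-4.3  0.4 15.9] grip -0.001
t 14.65 stand mm [ -2.6  -0.5 173.8] yaw err deg 0.01 xaxis [ 0.008 -0.001 -1.   ] F(ex,ey,z) [-3.7 -0.5 15.8] grip 0.003
```

The push is 15.8 N against a baseline of about 8.1, so the pad holds with roughly 7.5 N. I'll back off straight up.

Call:
{"op": "play_rows", "data": {"plan": [[-2, 0, -1, 0, 1], [-5, 0, -2, 0, 1], [-10, 0, -2, 0, 1], [-30, 0, -2, 0, 1], [-70, 0, -2, 0, 1], [-100, 0, -40, 0, 1], [-100, 0, -90, 0, 1], [-100, 0, -90, 0, 1]]}}

```text
time: 15.65
tool_pos: [0.5719, -0.0145, 0.268]
tool_rot: [0.704, 0.061, 0.705, -0.061]
contact_force: [0.7, 0.0, -0.5]
gripper_width: 0.0
```

```bash
python3 -c "
from h import *
where();f=tin('side');g=tin('scene')
for n,x in(('s',f),('c',g)):
    S=stand(x['P']);m=(np.hypot(S[...,0],S[...,1])<25)&(S[...,2]>165)&(S[...,2]<206);q=S[m];print(n,'knob',len(q),q.mean(0),np.percentile(q[:,2],[25,50,75]))
I=np.hstack([f['img'][130:430,250:600],g['img'][130:430,150:500]]);cv2.imwrite('pics/c4.png',I[:,:,::-1])"
```

```text
t 15.65 stand mm [-97.5  -0.3 268. ] yaw err deg 0.03 xaxis [-0.  0. -1.] F(ex,ey,z) [ 0.7  0.1 -0.5] grip 0.0
side tin n 913 [-29.4 -51.4  61.5] [ 2.4 47.4 96.8] rect ((-13.435210227966309, -1.1763229370117188), (102.12627410888672, 32.633689880371094), 89.44102478027344)
scene tin n 1374 [-11.7 -51.1  61.4] [29.2 45.8 95.8] rect ((6.81201171875, -1.9163131713867188), (100.54859161376953, 49.39479446411133), 87.03131103515625)
s knob 247 [ -0.73303359  -2.28519825 174.02325104] [173.32714194 174.84305654 175.62791657]
c knob 319 [  1.08693599  -0.5594785  173.97401011] [173.29099146 174.36737475 175.16628697]
```

View pics/c4.png

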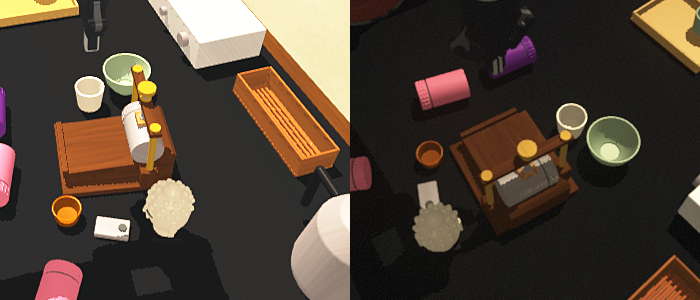

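The tin is seated and clamped, with the knob down at about 174 mm. The hand is clear and the bystanders are where they were, so I'm handing in.

```bash
python3 -c "
from plant import manip
print(manip.job_done())"
```

```text
the job is handed in; nothing more can be done
None
```

I rolled the tin up the ramp into the vee, let it settle by itself with the hand away, then pushed the plunger down and handed the job in clamped. The clock stood at about 15.7 s of the 64 s allowed, and no verdict is reported.

- **Before rolling:** the tin's end was only about 2 mm from passing the block at the side of the vee. I nudged it about 8 mm along the vee towards the centre (about 2 N), then pushed it with half-open fingers. The push force never read above about 2 N.
- **Seating:** the tin's edges across the vee read −29.4 and +29.2 mm, so it is centred across the vee. Along the vee it is about 2 mm off centre, with its top at the right height.
- **Clamping:** the plunger alone needed about 8.1 N, and the pad met the tin with the knob top at about 174.6 mm. I stopped at a push of 15.8 N, so the pad should hold with roughly 7.5 N. That figure is worked out from the push on the knob; the pad force itself was not measured.
- **Last checks:** the final picture shows the knob staying down at about 174 mm, the tin unmoved, and the head, bowl, cups and lighter where they stood. The hand is clear and reads no contact force.
- **Disagreements:** a brief sideways friction force of up to 6.6 N appeared on the knob while I was pressing, which I relieved. The last scene view gave a tin yaw of about 3°, near the 0.06 rad limit. The side view gave under 1°, and the scene view was partly blocked by the bar, so I took that reading as an error.

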